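Lock the swing fence and hold the square in its corner

ROBOT

A 6-joint arm with a two-finger parallel gripper is mounted at the origin on the work surface. World frame = base frame: x ahead of the robot, y to its left, z up, the work surface at z = 0. Lengths are in m, angles in rad, forces in N, time in s.
With the tool pointing down it reaches from about 0.25 to 0.725 m from the base axis. Payload 4 kg.
Tool frame: the origin (TCP) lies where the fingers leave the gripper's body, on its centre line; the fingertips stand 73 mm ahead of it and the grasp point (between the pads) lies 54 mm ahead of it (bot.tip_reach is the z of the fingertips in the tool frame, in m); z points along the fingers, x is the direction in which the jaws open and shut, and the axes are right-handed (so a half turn about z gives the same grasp; the last joint's range is limited). The gripper opens to 85 mm and grips with 20 to 120 N. Pads are 22 mm wide; open, the fingers measure 114 mm over their backs; the gripper's body (76 mm by 85 mm) begins 54 mm behind the grasp point. The pads swing forward as they close: fully open they stand 13 mm farther back than shut.
Start: joints at [1.238, 0.241, 0.005, 1.335, 0, 1.571], TCP at [0.163, 0.473, 0.304] pointing down, gripper open.
Joint ranges: [-2.72, 2.72], [-1.05, 1.87], [-1.09, 1.28], [-1.99, 2.15], [-1.42, 1.44], [-3.14, 3.14]. Speed limits (rad/s): [2.79, 2.79, 3.14, 3.14, 3.14, 3.14].

INTERFACE

Orientations are given as a unit quaternion [x, y, z, w].
In Python, from workcell import bot, vision, job_done gives the robot as it stands.
- The arm moves only by the tool drive_tool, never from a script. Its argument "steps" is one flat list of numbers, 7 for each row, row after row: the shift along the tool's x, y, z in m, then the turn, a rotation vector about the tool's x, y, z in degrees, then the closure, from -1 (fully open) to 1 (shut). A call has 1 to 8 rows; each row shifts and turns the commanded pose from where the row before left it, along the tool's axes as they then stand; what a row does not reach is not made up. A row lasts 1/12 s, in which the tool goes at most 41.7 mm and 7.16 degrees, less where a joint would pass 70% of its speed; a pose out of reach is approached as far as the arm can. A call is refused whole if a number of a shift passes 0.0417 or a number of a turn 7.16, either way. A call with a gripper value outside its range is refused whole. The fingers move at their own pace and stop on an object; the grip force is fixed at half the most. Time passes only in rows, so rows that do not move let the fingers close. It gives the time, the measured TCP pose, the force and the opening at its end, in the units of the state.
- bot.get_obs(): the state, without advancing time (a new reading comes with each control period).
- vision.camera(name): name is "side" or "top"; returns (picture, depth): 400x640x3 uint8, red, green, blue; 400x640 float32, m along the optical axis (not along the pixel's ray), 0 where there is no reading.
- vision.camera_model(name): a dict with "mtx" (3x3 intrinsics, pixels), "D" ([k1, k2, p1, p2, k3] as OpenCV has them; the pictures are not rectified), "rvec" (rotation vector, rad) and "tvec" (3), from world to camera coordinates, as OpenCV has them. Camera axes: x right, y down, z forward; pixel columns grow to the right and rows downward; lengths in m; the calibration is good to about 2 mm. A picture is of the moment at which its call begins. camera_model takes no time and is no camera call.
- job_done(): hands the job in, once; it reports no verdict.
The state is a dict: "clock": time; "joint_pos": joint angles; "joint_vel": joint speeds; "tau": joint torques, N m; "eef_pos": TCP position; "tool_rot": TCP orientation; "ft_force": force on the tool from outside, world axes, zero at the start; "ft_torque": the same for the moment, N m; "grip_width": finger opening in m.
Only numpy, scipy, OpenCV 4.12 (cv2) and the standard library are available. Lean on these libraries where they do the work, as an engineer would, in place of code of your own. Each camera call takes 0.05 s, during which the arm holds its last target.

TASK

On the white trimming board, turn the black lock knob clockwise until it clicks past its detent and reaches its stop, which swings the loose fence square. Then pick up the dark L-shaped square by its diagonal grip bar, lay it flat on the board with its outer heel in the inside corner of the two fences, and press it in until both outer edges touch their fences; finish while still holding it there with a firm, steady push against both fences. Leave the bottle, pan and spoon alone.

Things in the scene. Friction and masses are not known exactly. Their poses are not given: they have to be found in the camera images.
- lock_knob (a joint): angle of the black lock knob, rad: 0 to 0.12 at the start, grows turning CLOCKWISE seen from above, hard stop at 1.2. It turns easily (0.06 N m) to about 0.8, where a spring detent resists with up to 0.3 N m until 1.02; past that it clicks on towards 1.2 and stays by itself. One grasp is enough for the whole turn.
- knob_grip (a point): point on the knob's vertical axis at the height to grip, 70 mm above the work surface. The grip is an upright bar 48 mm long (this point's x, turning with the knob) and 14 mm thick (y); its top is 12 mm above this point, its sides reach 26 mm below it, to a disc of 24 mm radius on a steel base of 34 mm radius. The fence tops are 34 mm below this point.
- corner (a point): inside corner of the fences once locked, on the upper face of the slippery white board (14 mm above the work surface; 280 x 360 mm; fixed), z up. Back fence face: plane x = 0, y from -210 to 5 mm. Locked swing fence face: plane y = 0, x from -205 to -2 mm. The square belongs at negative x and y. Fences: 22 mm high, 16 mm thick, slippery. Knob axis: x = -170, y = 82 mm.
- back_fence: the fixed fence, a plain steel bar on the far side of the board (for its face see corner). Axes as corner; this origin is the middle of the board's upper face, at x = -110, y = -60 mm of corner.
- swing_fence: the hinged fence, a like steel bar; this origin is its hinge pin, at x = -10, y = 12 mm of corner. With the knob at 0 it is swung 0.08 rad outward (16 mm at its free end); with the knob at its stop it is square and held rigidly. Only the knob moves it.
- square_grip (a point): centre of the square's black diagonal grip bar, half-way up (22 mm over the underside), near its centre of mass. Bar: 112 mm long along (-1,1,0) of this frame, 14 mm thick along (1,1,0), which points to the heel, 44 mm high. z up, x and y along the legs towards the heel. Legs flat, 8 mm thick, 30 mm wide: fingertips 14 mm over the underside pass above them. 0.25 to 0.42 kg.
- square_heel (a point): outer heel of the square at its underside, at (57, 57, -22) mm from square_grip in the square's frame. One leg runs 160 mm along -x, the other 130 mm along -y; the first's outer edge (y = 0) goes against the swing fence, the second's (x = 0) against the back fence. Seated, this frame coincides with corner.
- bottle: bystander: clear squeeze bottle, 54 mm across, 170 mm tall, beyond the board; origin at its underside
- pan: bystander: open steel pan, 75 x 130 x 60 mm, beyond the board; origin at its underside
- spoon: bystander: 180 mm spoon lying beyond the board
Things that resemble listed ones, but are neither listed nor needed, are in the scene too. What is shaped like the part that bears square_grip but orange is not meant.

How it is judged:
By the outcome, as a careful person would: the job done as asked, in the order asked, and still so for the second after the job is handed in, while the arm keeps its last pose, push and grip.
It also fails if it takes over 70 s, if anything falls off the work surface, if the arm or the gripper's body presses on something with over 40 N, if the wrist force passes 120 N, or if a joint passes its speed limit or range.

## Working session

There is one attempt and no reset: what is moved stays moved. The work goes in short steps, Python scripts to look and compute and a tool call to move; the robot and the scene stay as the last step left them, time stands still between calls to the robot, and variables do not carry over. Pictures are saved under pics/ and viewed, and the job is handed in when it is done.

Besides the shell and the picture viewer there is one more tool, called after "Call:" as a command line: name --argument value ..., lists and objects as JSON in quotes. drive_tool: Moves the arm, as the interface text tells. Its arguments: {"type":"object","properties":{"steps":{"type":"array"}},"required":["steps"]}

```bash
ls; mkdir -p pics; python3 - <<'E'
from workcell import bot, vision
import cv2,numpy as np
for n in("side","top"):
    p,d=vision.camera(n); cv2.imwrite(f"pics/{n}0.png",p[:,:,::-1]); np.savez(f"pics/{n}0.npz",p=p,d=d); print(n,vision.camera_model(n), d.min(),d.max())
print(bot.get_obs())
E
```

```text
pics
side {'mtx': array([[413.85898901,   0.        , 322.58957078],
       [  0.        , 413.85898901, 200.2550906 ],
       [  0.        ,   0.        ,   1.        ]]), 'D': array([-0.07753155,  0.        ,  0.        ,  0.        ,  0.        ]), 'rvec': array([ 2.21784573, -0.05032198,  0.02659008]), 'tvec': array([-0.5238505 ,  0.0860697 ,  1.02923769])} 0.0 3.185031
top {'mtx': array([[383.10208605,   0.        , 325.0480642 ],
       [  0.        , 383.10208605, 195.13128587],
       [  0.        ,   0.        ,   1.        ]]), 'D': array([-0.0052207,  0.       ,  0.       ,  0.       ,  0.       ]), 'rvec': array([ 2.18101275, -2.17062031,  0.03005429]), 'tvec': array([0.07621854, 0.54335581, 1.07398309])} 0.0 1.9830391
{'clock': 0.1, 'joint_pos': array([ 1.23799547e+00,  2.41326317e-01,  3.86733918e-03,  1.33519313e+00,
       -2.14582133e-05,  1.57080200e+00]), 'joint_vel': array([ 7.88223495e-04, -1.66741751e-03,  2.21824285e-03,  2.01343973e-03,
       -1.30139086e-05, -1.29054900e-04]), 'tau': array([ 6.32192441e-04, -3.73136938e+01,  2.53010702e+01,  1.08184360e-02,
        2.32814625e-05, -4.15548044e-06]), 'eef_pos': array([0.1632119 , 0.47216316, 0.3031107 ]), 'tool_rot': array([ 8.14461688e-01,  5.80216595e-01, -7.49505265e-04,  5.47121804e-04]), 'ft_force': array([-0.02249877,  0.6743197 ,  0.12110486]), 'ft_torque': array([-0.02607967, -0.02052296,  0.05398497]), 'grip_width': 0.08533302926317599}
```

View pics/side0.png

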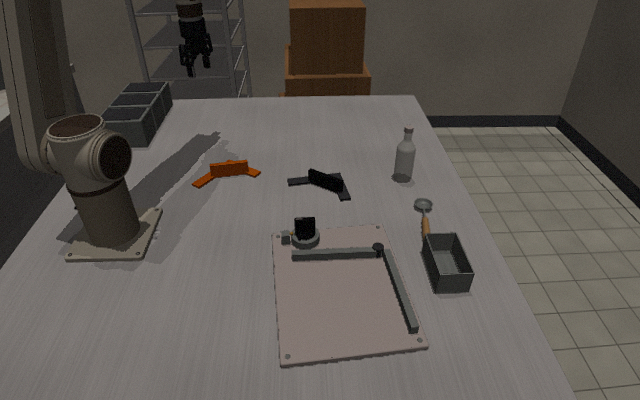

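View pics/top0.png

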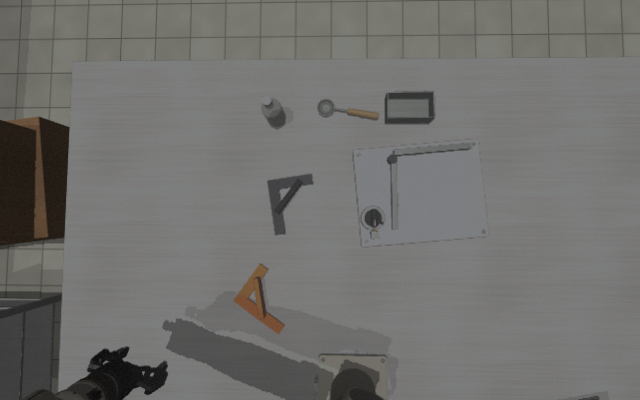

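The side view shows the board at about (345,290), the black knob at (305,228), the dark square at (322,182) and an orange decoy at (228,170). In the top view the knob is at (373,217), the fence corner at about (393,155) and the dark square at about (285,200), with its heel upper left at (268,181). I'll zoom in next.

```bash
python3 - <<'E'
import cv2,numpy as np
p=np.load("pics/top0.npz")["p"][:,:,::-1]
c=p[130:255,250:500]; c=cv2.resize(c,None,fx=3.2,fy=3.2,interpolation=cv2.INTER_CUBIC); c=np.clip(c*1.5,0,255)
cv2.imwrite("pics/topz.png",c)
p=np.load("pics/side0.npz")["p"][:,:,::-1]
c=p[155:365,265:475]; c=np.clip(cv2.resize(c,None,fx=2.8,fy=2.8,interpolation=cv2.INTER_CUBIC)*1.3,0,255)
cv2.imwrite("pics/sidez.png",c)
E
```

```text
[ WARN:0@0.109] global loadsave.cpp:1063 imwrite_ Unsupported depth image for selected encoder is fallbacked to CV_8U.
```

View pics/topz.png

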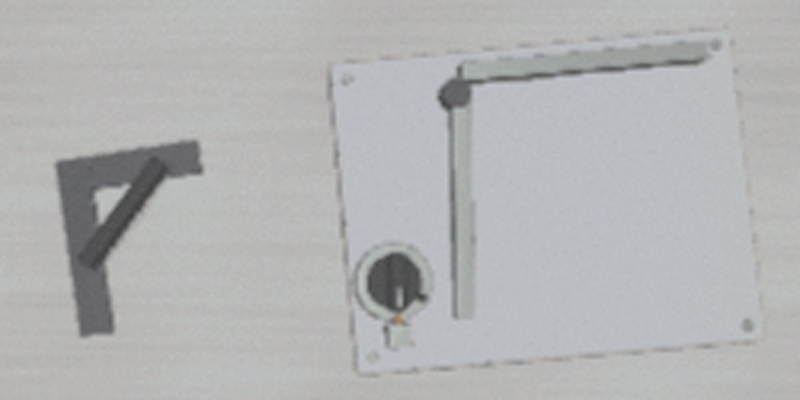

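View pics/sidez.png

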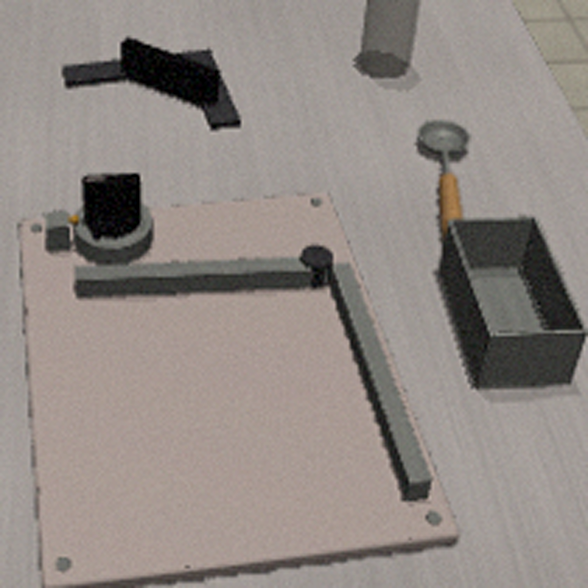

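```bash
cat > h.py <<'E'
import cv2,numpy as np
from scipy.optimize import least_squares
from workcell import bot, vision
M={n:vision.camera_model(n) for n in("side","top")}
def proj(n,P):
    m=M[n]; return cv2.projectPoints(np.float64(P).reshape(-1,1,3),m["rvec"],m["tvec"],m["mtx"],m["D"])[0].reshape(-1,2)
def cloud(n,d):
    m=M[n]; v,u=np.mgrid[0:400,0:640]
    q=cv2.undistortPoints(np.stack([u,v],-1).reshape(-1,1,2).astype(float),m["mtx"],m["D"]).reshape(400,640,2)
    c=np.concatenate([q*d[...,None],d[...,None]],-1); R=cv2.Rodrigues(m["rvec"])[0]
    return (c-m["tvec"])@R
def ray(n,uv):
    m=M[n]; R=cv2.Rodrigues(m["rvec"])[0]; q=cv2.undistortPoints(np.float64(uv).reshape(-1,1,2),m["mtx"],m["D"]).reshape(-1,2)
    return -R.T@m["tvec"], np.c_[q,np.ones(len(q))]@R
def atz(n,uv,z):
    o,r=ray(n,uv); return o+r*((z-o[2])/r[:,2])[:,None]
def uz(a,off,s): return (np.float64(a)+.5)/s-.5+np.float64(off)
def T(p,L):
    c,s=np.cos(p[2]),np.sin(p[2]); L=np.float64(L); return np.c_[p[0]+c*L[:,0]-s*L[:,1],p[1]+s*L[:,0]+c*L[:,1],p[3]+L[:,2]]
E
cat > a.py <<'E'
from h import *
TZ=lambda a:uz(a,(250,130),3.2); SZ=lambda a:uz(a,(265,155),2.8)
def fit(name,L,t,s,p0):
    f=lambda p:np.r_[proj("top",T(p,L))-t,proj("side",T(p,L))-s].ravel()
    r=least_squares(f,p0,loss="soft_l1"); print(name,r.x.round(4),np.abs(f(r.x)).round(1)); 
    for k,w in(("top",t),("side",s)):
        g=lambda q:(proj(k,T([*q,r.x[3]],L))-w).ravel(); print("  ",k,least_squares(g,p0[:3]).x.round(4))
    return r.x
B=fit("corner",[[30,120,0],[30,-240,0],[-250,-240,0],[-250,120,0]]*np.array(1e-3),TZ([(330,63),(728,30),(763,340),(357,373)]),SZ([(330,195),(457,535),(45,582),(20,218)]),[.55,-.1,.08,.014])
S=fit("heel",np.array([[0,0,8],[-160,0,8],[0,-130,8],[-30,-130,8],[-160,-30,8]])*1e-3,TZ([(57,162),(82,335),(200,142),(203,172),(113,332)]),SZ([(210,50),(63,67),(240,123),(212,128),(65,86)]),[.5,.2,.1,0])
print("grip",T(S,[[-.057,-.057,.022]]),"knob",T(B,[[-.170,.082,.056]]))
for n in("top","side"):
    z=np.load(f"pics/{n}0.npz"); C=cloud(n,z["d"]); k=T(B,[[-.170,.082,0]])[0]
    near=np.hypot(C[...,0]-k[0],C[...,1]-k[1])<.05
    m=near&(C[...,2]>.066)&(z["d"]>0); q=C[m]; print(n,"knob pts",len(q),q.mean(0).round(4) if len(q) else "",np.percentile(C[near][:,2],[5,50,95,99]).round(3))
    if len(q)>5:
        w,v=np.linalg.eigh(np.cov(q[:,:2].T)); print(v[:,1],np.sqrt(w), q.min(0),q.max(0))
    m=(np.hypot(C[...,0]-S[0]+.06,C[...,1]-S[1]+.06)<.1)&(C[...,2]>.03)&(C[...,2]<.06); q=C[m]
    print(n,"sq bar",len(q),((q.min(0)+q.max(0))/2).round(4),q.max(0).round(4))
E
python3 a.py
```

```text
corner [ 0.6574 -0.1196  0.0862  0.0101] [1.  0.4 0.3 0.7 0.2 0.4 1.  0.2 0.1 1.1 1.  0.1 1.3 1.7 0.1 0.2]
   top [ 0.657  -0.1207  0.0877]
   side [ 0.6579 -0.1184  0.0844]
heel [ 0.5873  0.2466  0.1505 -0.0042] [0.1 0.3 0.2 0.4 0.4 0.7 0.2 0.2 0.4 0.2 0.  0.7 0.3 0.4 0.  0.1 0.6 0.5
 0.3 0.6]
   top [0.5871 0.2464 0.1474]
   side [0.5872 0.2469 0.1561]
grip [[0.53947616 0.18166626 0.01782364]] knob [[ 0.48095212 -0.05250039  0.0660576 ]]
top knob pts 101 [ 0.4788 -0.055   0.0812] [-0.     0.032  0.082  0.084]
[-0.99945484 -0.03301553] [0.00431698 0.01334152] [ 0.45722502 -0.06225327  0.06985908] [ 0.50275276 -0.04837816  0.08578303]
top sq bar 221 [0.5388 0.1814 0.0393] [0.5864 0.2175 0.0486]
side knob pts 171 [ 0.4797 -0.0596  0.0763] [0.012 0.036 0.08  0.082]
[-0.99952243 -0.03090152] [0.00385649 0.01364586] [ 0.45555482 -0.06476685  0.06603585] [ 0.5021178  -0.04765581  0.08347641]
side sq bar 227 [0.5386 0.1794 0.0377] [0.5853 0.2178 0.0452]
```

Call:
drive_tool --steps '[0, 0, 0, 0, 0, -7, -1, 0, 0, 0, 0, 0, -7, -1, 0, 0, 0, 0, 0, -6.9, -1, -0.0335, 0.0188, 0, 0, 0, 0, -1, -0.0335, 0.0188, 0, 0, 0, 0, -1, -0.0335, 0.0188, 0, 0, 0, 0, -1, -0.0335, 0.0188, 0, 0, 0, 0, -1, -0.0335, 0.0188, 0, 0, 0, 0, -1]'

```text
clock: 0.77
eef_pos: [0.2628, 0.3065, 0.3035]
tool_rot: [0.695, 0.719, -0.0, 0.0]
ft_force: [0.9, 0.3, 0.3]
grip_width: 0.0855
```

Call:
drive_tool --steps '[-0.0335, 0.0188, 0, 0, 0, 0, -1, -0.0335, 0.0188, 0, 0, 0, 0, -1, -0.0335, 0.0188, 0, 0, 0, 0, -1, -0.0335, 0.0188, 0, 0, 0, 0, -1, -0.0335, 0.0188, 0, 0, 0, 0, -1, -0.0335, 0.0188, 0, 0, 0, 0, -1, -0.0335, 0.0188, 0, 0, 0, 0, -1, -0.0335, 0.0188, 0, 0, 0, 0, -1]'

```text
clock: 1.43
eef_pos: [0.4219, 0.0432, 0.3037]
tool_rot: [0.696, 0.718, -0.0, -0.0]
ft_force: [0.7, 1.0, -1.0]
grip_width: 0.0855
```

Call:
drive_tool --steps '[-0.0335, 0.0188, 0, 0, 0, 0, -1, -0.0335, 0.0188, 0, 0, 0, 0, -1, -0.0335, 0.0188, 0, 0, 0, 0, -1, 0, 0, 0, 0, 0, 0, -1, 0, 0, 0, 0, 0, 0, -1, 0, 0, 0, 0, 0, 0, -1]'

```text
clock: 1.93
eef_pos: [0.4805, -0.0535, 0.3032]
tool_rot: [0.696, 0.718, -0.001, -0.001]
ft_force: [-0.4, 0.4, -0.0]
grip_width: 0.0853
```

```bash
cat > n.py <<'E'
# usage: n.py x y z yawdeg : shift in tool axes from the current pose
from h import *
import sys
from scipy.spatial.transform import Rotation as R
o=bot.get_obs(); r=R.from_quat(o["tool_rot"]); m=r.as_matrix(); psi=np.degrees(np.arctan2(m[1,0],m[0,0]))
print("t",o["clock"],"pos",o["eef_pos"].round(4),"psi",psi.round(2),"tilt",m[:,2].round(4),"F",o["ft_force"].round(1),"M",o["ft_torque"].round(2),"w",o["grip_width"].round(4),"q",o["joint_pos"].round(3))
if len(sys.argv)>3:
    t=np.array(list(map(float,sys.argv[1:4]))); print("tool shift",(m.T@(t-o["eef_pos"])).round(4))
    if len(sys.argv)>4: print("turn z",(psi-float(sys.argv[4])).round(2))
E
python3 n.py .480 -.054 .124 91.8; python3 -c "
from workcell import bot;print(bot.tip_reach)"
```

```text
0.0726Traceback (most recent call last):
  File "n.py", line 6, in <module>
    print("t",o["clock"],"pos",o["eef_pos"].round(4),"psi",psi.round(2),"tilt",m[:,2].round(4),"F",o["ft_force"].round(1),"M",o["ft_torque"].round(2),"w",o["grip_width"].round(4),"q",o["joint_pos"].round(3))
                                                                                                                                                          ^^^^^^^^^^^^^^^^^^^^^
AttributeError: 'float' object has no attribute 'round'
```

```bash
sed -i 's/o\["grip_width"\].round(4)/round(float(o["grip_width"]),4)/' n.py; python3 n.py .480 -.054 .124 91.8
```

```text
t 1.9333 pos [ 0.4805 -0.0535  0.3032] psi 91.79 tilt [-2.1e-03  6.0e-04 -1.0e+00] F [-0.4  0.4 -0. ] M [-0.04  0.05  0.01] w 0.0853 q [-0.111  0.21  -0.037  1.327  0.    -0.142]
tool shift [-0.0006 -0.0002  0.1792]
turn z -0.01
```

Call:
drive_tool --steps '[0, 0, 0.035, 0, 0, 0, -1, 0, 0, 0.035, 0, 0, 0, -1, 0, 0, 0.035, 0, 0, 0, -1, 0, 0, 0.03, 0, 0, 0, -1, 0, 0, 0.025, 0, 0, 0, -1, 0, 0, 0.018, 0, 0, 0, -1, 0, 0, 0, 0, 0, 0, -1]'

```text
clock: 2.52
eef_pos: [0.4775, -0.0516, 0.1224]
tool_rot: [0.695, 0.719, -0.003, -0.003]
ft_force: [-1.1, 0.3, -1.1]
grip_width: 0.0852
```

```bash
python3 n.py .480 -.054 .124 91.8;python3 - <<'E'
from h import *
for n,s in(("side",np.s_[130:300,240:400]),("top",np.s_[130:255,300:480])):
    p,d=vision.camera(n); c=cv2.resize(p[s][:,:,::-1],None,fx=3.2,fy=3.2,interpolation=cv2.INTER_CUBIC); cv2.imwrite(f"pics/{n}1.png",cv2.convertScaleAbs(c,alpha=1.4))
E
```

```text
t 2.5167 pos [ 0.4775 -0.0516  0.1224] psi 91.99 tilt [-0.0084  0.0012 -1.    ] F [-1.1  0.3 -1.1] M [0.03 0.03 0.01] w 0.0852 q [-0.108  0.37  -0.329  0.88   0.    -0.142]
tool shift [-0.0025  0.0024 -0.0016]
turn z 0.19
```

View pics/side1.png

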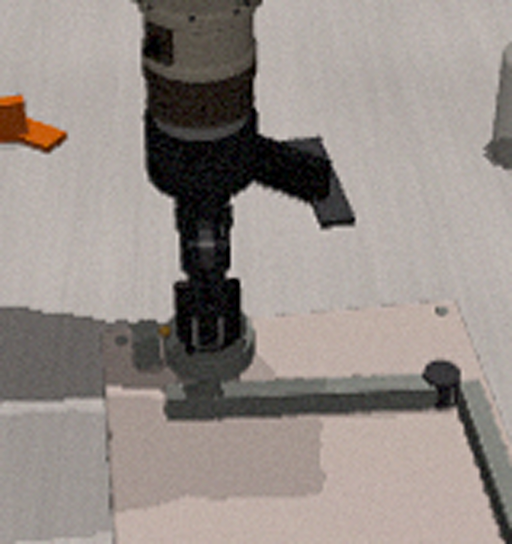

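View pics/top1.png

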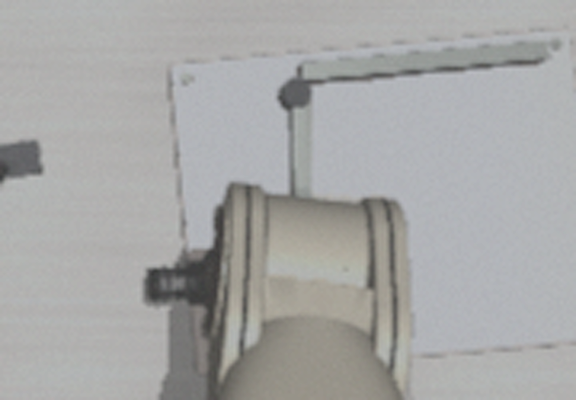

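The side picture shows the fingers straddling the knob bar at about (208,310). The top view is blocked by the arm. I'll correct the small drift and close.

Call:
drive_tool --steps '[-0.001, 0.002, -0.001, 0, 0, 0, -1, 0, 0, 0, 0, 0, 0, -1, 0, 0, 0, 0, 0, 0, 1, 0, 0, 0, 0, 0, 0, 1, 0, 0, 0, 0, 0, 0, 1, 0, 0, 0, 0, 0, 0, 1, 0, 0, 0, 0, 0, 0, 1, 0, 0, 0, 0, 0, 0, 1]'

```text
clock: 3.28
eef_pos: [0.4832, -0.0545, 0.127]
tool_rot: [0.696, 0.718, 0.0, -0.0]
ft_force: [-1.4, 0.7, 15.0]
grip_width: 0.013
```

Call:
drive_tool --steps '[0, 0, 0, 0, 0, 0, 1, 0, 0, 0, 0, 0, 0, 1, 0, 0, 0, 0, 0, 0, 1]'

```text
clock: 3.53
eef_pos: [0.4831, -0.0544, 0.1271]
tool_rot: [0.696, 0.718, 0.0, -0.0]
ft_force: [-1.5, 1.0, 4.4]
grip_width: 0.0128
```

```bash
python3 n.py .480 -.054 .124 91.8
```

```text
t 3.5333 pos [ 0.4831 -0.0544  0.1271] psi 91.83 tilt [-0.e+00  2.e-04 -1.e+00] F [-1.5  1.   4.4] M [ 0.12  0.26 -0.11] w 0.0128 q [-0.112  0.369 -0.316  0.886  0.    -0.144]
tool shift [ 0.0005 -0.0031  0.0031]
turn z 0.03
```

Call:
drive_tool --steps '[0, -0.002, 0, 0, 0, 4, 1, 0, 0, 0, 0, 0, 5, 1, 0, 0, 0, 0, 0, 5, 1, 0, 0, 0, 0, 0, 5, 1, 0, 0, 0, 0, 0, 5, 1, 0, 0, 0, 0, 0, 5, 1, 0, 0, 0, 0, 0, 5, 1, 0, 0, 0, 0, 0, 5, 1]'

```text
clock: 4.2
eef_pos: [0.4821, -0.0565, 0.1271]
tool_rot: [0.897, 0.443, -0.0, 0.003]
ft_force: [1.5, -6.7, 0.8]
grip_width: 0.0133
```

```bash
python3 n.py .480 -.054 .127 25
```

```text
t 4.2 pos [ 0.4821 -0.0565  0.1271] psi 52.53 tilt [ 0.0018 -0.0052 -1.    ] F [ 1.5 -6.7  0.8] M [-1.28 -0.11  0.17] w 0.0133 q [-0.114  0.366 -0.32   0.882 -0.005  0.54 ]
tool shift [ 0.0007 -0.0032  0.0001]
turn z 27.53
```

Call:
drive_tool --steps '[0, 0, 0, 0, 0, 5, 1, 0, 0, 0, 0, 0, 5, 1, 0, 0, 0, 0, 0, 5, 1, 0, 0, 0, 0, 0, 4, 1, 0, 0, 0, 0, 0, 4, 1, 0, 0, 0, 0, 0, 4, 1, 0, 0, 0, 0, 0, 0, 1]'

```text
clock: 4.78
eef_pos: [0.4809, -0.0573, 0.1271]
tool_rot: [0.975, 0.223, -0.001, 0.004]
ft_force: [-2.3, -9.4, 4.0]
grip_width: 0.013
```

```bash
python3 n.py .480 -.054 .127 25
```

```text
t 4.7833 pos [ 0.4809 -0.0573  0.1271] psi 25.71 tilt [-7.0e-04 -7.7e-03 -1.0e+00] F [-2.3 -9.4  4. ] M [-1.88  0.38  0.73] w 0.013 q [-0.115  0.366 -0.321  0.884 -0.008  1.007]
tool shift [ 0.0006 -0.0034  0.0001]
turn z 0.71
```

Call:
drive_tool --steps '[0, 0, 0, 0, 0, 2, 1, 0, 0, 0, 0, 0, 2, 1, 0, 0, 0, 0, 0, 0, 1, 0, 0, 0, 0, 0, 0, 1]'

```text
clock: 5.12
eef_pos: [0.4806, -0.0567, 0.1272]
tool_rot: [0.982, 0.19, -0.001, 0.003]
ft_force: [-4.0, -8.0, 5.2]
grip_width: 0.0131
```

```bash
python3 n.py .480 -.054 .127 25
```

```text
t 5.1167 pos [ 0.4806 -0.0567  0.1272] psi 21.89 tilt [-0.0013 -0.0061 -1.    ] F [-4.  -8.   5.2] M [-1.47  0.69  0.96] w 0.0131 q [-0.114  0.366 -0.321  0.885 -0.006  1.074]
tool shift [ 0.0005 -0.0027  0.0002]
turn z -3.11
```

Call:
drive_tool --steps '[0, 0, 0, 0, 0, -2, 1, 0, 0, 0, 0, 0, -1, 1, 0, 0, 0, 0, 0, 0, -1, 0, 0, 0, 0, 0, 0, -1, 0, 0, 0, 0, 0, 0, -1, 0, 0, 0, 0, 0, 0, -1, 0, 0, 0, 0, 0, 0, -1, 0, 0, -0.02, 0, 0, 0, -1]'

```text
clock: 5.78
eef_pos: [0.4787, -0.0541, 0.1439]
tool_rot: [0.977, 0.215, -0.003, -0.001]
ft_force: [-0.3, 0.6, -0.6]
grip_width: 0.0839
```

Call:
drive_tool --steps '[0, 0, -0.03, 0, 0, 0, -1, 0, 0, -0.03, 0, 0, 0, -1, 0.03, -0.02, -0.02, 0, 0, 0, -1, 0.03, -0.02, 0, 0, 0, 0, -1, 0.03, -0.02, 0, 0, 0, 0, -1, 0.03, -0.02, 0, 0, 0, 0, -1, 0.03, -0.02, 0, 0, 0, 0, -1, 0.0, -0.0, 0, 0, 0, 0, -1]'

```text
clock: 6.45
eef_pos: [0.5781, 0.1047, 0.2264]
tool_rot: [0.976, 0.218, 0.002, -0.001]
ft_force: [0.8, -1.1, 0.8]
grip_width: 0.0855
```

```bash
python3 n.py .539 .181 .25 53.5;python3 - <<'E'
from h import *
for n,s in(("side",np.s_[130:300,220:430]),("top",np.s_[130:255,250:480])):
    p,d=vision.camera(n);np.savez(f"pics/{n}2.npz",p=p,d=d); c=cv2.resize(p[s][:,:,::-1],None,fx=3.2,fy=3.2,interpolation=cv2.INTER_CUBIC); cv2.imwrite(f"pics/{n}2.png",cv2.convertScaleAbs(c,alpha=1.4))
E
```

```text
t 6.45 pos [0.5781 0.1047 0.2264] psi 25.17 tilt [ 0.003   0.0029 -1.    ] F [ 0.8 -1.1  0.8] M [ 0.01 -0.01  0.08] w 0.0855 q [0.178 0.452 0.105 1.22  0.002 1.31 ]
tool shift [-0.0028 -0.0858 -0.0235]
turn z -28.33
```

View pics/side2.png

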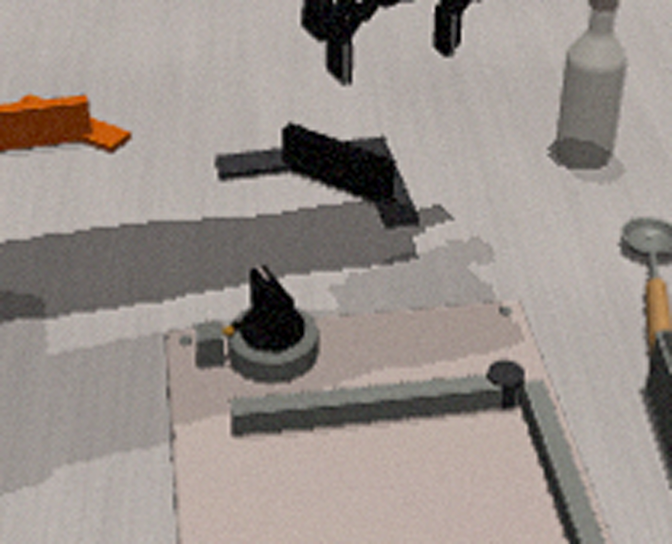

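View pics/top2.png

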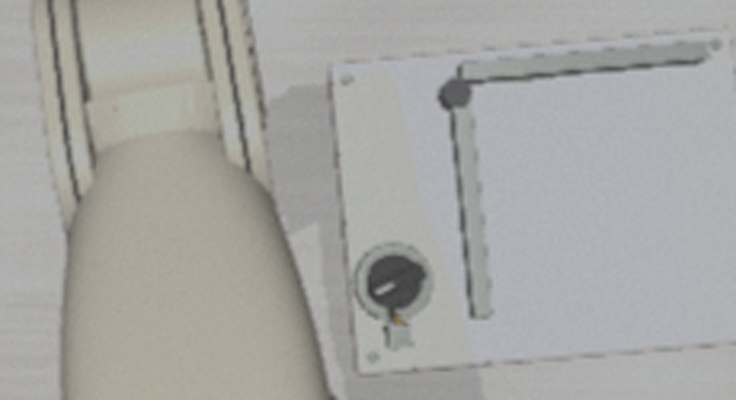

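The knob bar has turned (top marker at (383,290), side bar at (270,300)) and the swing fence now looks parallel to the board edge. I'll check the knob angle and fence angle numerically.

```bash
python3 - <<'E'
from h import *
for n in("top","side"):
  for t in(0,2):
    z=np.load(f"pics/{n}{t}.npz"); C=cloud(n,z["d"])
    m=(np.hypot(C[...,0]-.48,C[...,1]+.054)<.04)&(C[...,2]>.066)&(C[...,2]<.1); q=C[m]
    (c,s,a)=cv2.minAreaRect((q[:,:2]*1000).astype(np.float32)); w,v=np.linalg.eigh(np.cov(q[:,:2].T)); print(n,t,len(q),c,s,a,np.degrees(np.arctan(v[1,1]/v[0,1])))
    # swing fence points
    o=np.array([.6574,-.1196]);c,s=np.cos(.0862),np.sin(.0862); d=C[...,:2]-o; X=d@[c,s];Y=d@[-s,c]
    m=(X<-.04)&(X>-.195)&(Y>-.02)&(Y<.05)&(C[...,2]>.031)&(C[...,2]<.05)
    # per-x-bin median Y
    print("  fence slope",np.polyfit(X[m],Y[m],1), Y[m].min(),Y[m].max())
E
```

```text
top 0 101 (480.0565490722656, -55.34001541137695) (45.464107513427734, 13.700058937072754) 0.9640913605690002 1.8919945424365907
  fence slope [-0.10413791  0.00273965] 0.0005140449598141387 0.049756350575074874
top 2 96 (478.7585754394531, -55.48844528198242) (13.28059196472168, 47.87498092651367) 26.823143005371094 -63.88035016195657
  fence slope [-0.04173885  0.00278147] -0.002695174706117004 0.04978136805069676
side 0 171 (478.8978271484375, -56.677978515625) (46.935123443603516, 16.713970184326172) 1.6325457096099854 1.7708086693971727
  fence slope [-0.12259517 -0.00058608] -0.0018156370670900485 0.049911250384241684
side 2 134 (478.8951721191406, -57.54701614379883) (13.767389297485352, 48.56062698364258) 28.89867401123047 -60.733450592087
  fence slope [-0.06099662 -0.00108553] -0.005469103302816246 0.049917299908532935
```

Call:
drive_tool --steps '[0, 0, 0, 0, 0, -7.1, -1, 0, 0, 0, 0, 0, -7.1, -1, 0, 0, 0, 0, 0, -7.1, -1, 0, 0, 0, 0, 0, -7.1, -1, 0.0185, -0.035, 0, 0, 0, 0, -1, 0.0185, -0.035, 0, 0, 0, 0, -1, 0, 0, 0, 0, 0, 0, -1, 0, 0, 0, 0, 0, 0, -1]'

```text
clock: 7.22
eef_pos: [0.54, 0.1711, 0.227]
tool_rot: [0.894, 0.449, -0.0, 0.0]
ft_force: [0.3, 0.1, 0.3]
grip_width: 0.0854
```

```bash
python3 n.py .539 .181 .09 53.6
```

```text
t 7.2167 pos [0.54   0.1711 0.227 ] psi 53.35 tilt [-7.e-04 -6.e-04 -1.e+00] F [0.3 0.1 0.3] M [-0.03  0.05  0.07] w 0.0854 q [ 0.307  0.414  0.047  1.205 -0.     0.947]
tool shift [ 0.0075 -0.0067  0.137 ]
turn z -0.25
```

Call:
drive_tool --steps '[0.0075, -0.0067, 0, 0, 0, -0.2, -1, 0, 0, 0.03, 0, 0, 0, -1, 0, 0, 0.03, 0, 0, 0, -1, 0, 0, 0.03, 0, 0, 0, -1, 0, 0, 0.025, 0, 0, 0, -1, 0, 0, 0.022, 0, 0, 0, -1, 0, 0, 0, 0, 0, 0, -1, 0, 0, 0, 0, 0, 0, -1]'

```text
clock: 7.88
eef_pos: [0.5399, 0.1795, 0.0889]
tool_rot: [0.894, 0.449, -0.002, -0.0]
ft_force: [0.4, 0.0, 0.3]
grip_width: 0.0853
```

```bash
python3 n.py .539 .181 .09 53.6;python3 - <<'E'
from h import *
for n,s in(("side",np.s_[100:250,240:430]),):
    p,d=vision.camera(n);np.savez(f"pics/{n}3.npz",p=p,d=d); c=cv2.resize(p[s][:,:,::-1],None,fx=4,fy=4,interpolation=cv2.INTER_CUBIC); cv2.imwrite(f"pics/{n}3.png",cv2.convertScaleAbs(c,alpha=1.6))
E
```

```text
t 7.8833 pos [0.5399 0.1795 0.0889] psi 53.33 tilt [-0.0033 -0.0012 -1.    ] F [0.4 0.  0.3] M [ 0.04 -0.02  0.01] w 0.0853 q [ 0.321  0.555 -0.122  0.898 -0.     0.961]
tool shift [ 0.0007 -0.0016 -0.0011]
turn z -0.27
```

View pics/side3.png

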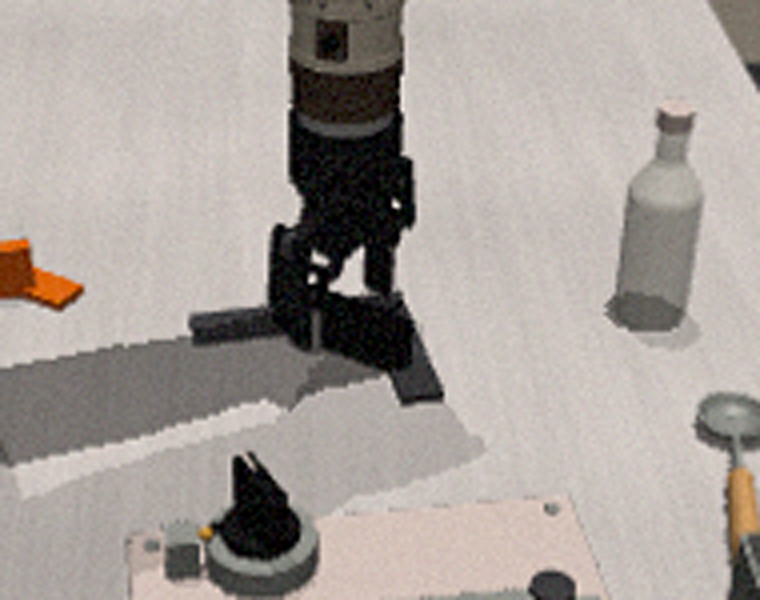

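The fingers straddle the grip bar at about (350,320), with one finger on each side. I'll close now.

Call:
drive_tool --steps '[0, 0, 0, 0, 0, 0, 1, 0, 0, 0, 0, 0, 0, 1, 0, 0, 0, 0, 0, 0, 1, 0, 0, 0, 0, 0, 0, 1, 0, 0, 0, 0, 0, 0, 1, 0, 0, 0, 0, 0, 0, 1, 0, 0, 0, 0, 0, 0, 1, 0, 0, 0, 0, 0, 0, 1]'

```text
clock: 8.6
eef_pos: [0.5408, 0.181, 0.0906]
tool_rot: [0.893, 0.45, 0.001, 0.0]
ft_force: [-1.6, -1.0, 5.0]
grip_width: 0.0132
```

```bash
python3 n.py .539 .181 .09 53.6
```

```text
t 8.6 pos [0.5408 0.181  0.0906] psi 53.44 tilt [ 1.e-03  5.e-04 -1.e+00] F [-1.6 -1.   5. ] M [-0.01  0.14  0.01] w 0.0132 q [ 0.323  0.552 -0.121  0.897  0.     0.961]
tool shift [-0.0011 -0.0015  0.0006]
turn z -0.16
```

Call:
drive_tool --steps '[0, 0, -0.02, 0, 0, 0, 1, 0, 0, -0.03, 0, 0, 0, 1, 0, 0, -0.03, 0, 0, 0, 1, 0, 0, -0.03, 0, 0, 0, 1, 0, 0, -0.01, 0, 0, 3.5, 1, 0, 0, 0, 0, 0, 0, 1, 0, 0, 0, 0, 0, 0, 1]'

```text
clock: 9.18
eef_pos: [0.5402, 0.1806, 0.2093]
tool_rot: [0.906, 0.423, -0.0, 0.0]
ft_force: [-0.3, -1.0, -3.9]
grip_width: 0.0129
```

```bash
python3 n.py .5827 -.2084 .21 49.94;python3 - <<'E'
from h import *
for n,s in(("side",np.s_[80:230,240:430]),):
    p,d=vision.camera(n);np.savez(f"pics/{n}4.npz",p=p,d=d); c=cv2.resize(p[s][:,:,::-1],None,fx=4,fy=4,interpolation=cv2.INTER_CUBIC); cv2.imwrite(f"pics/{n}4.png",cv2.convertScaleAbs(c,alpha=1.6))
E
```

```text
t 9.1833 pos [0.5402 0.1806 0.2093] psi 50.01 tilt [-6.e-04 -3.e-04 -1.e+00] F [-0.3 -1.  -3.9] M [-0.05  0.03  0.03] w 0.0129 q [ 0.323  0.433  0.028  1.166 -0.     1.021]
tool shift [-0.2707  0.2826 -0.0006]
turn z 0.07
```

View pics/side4.png

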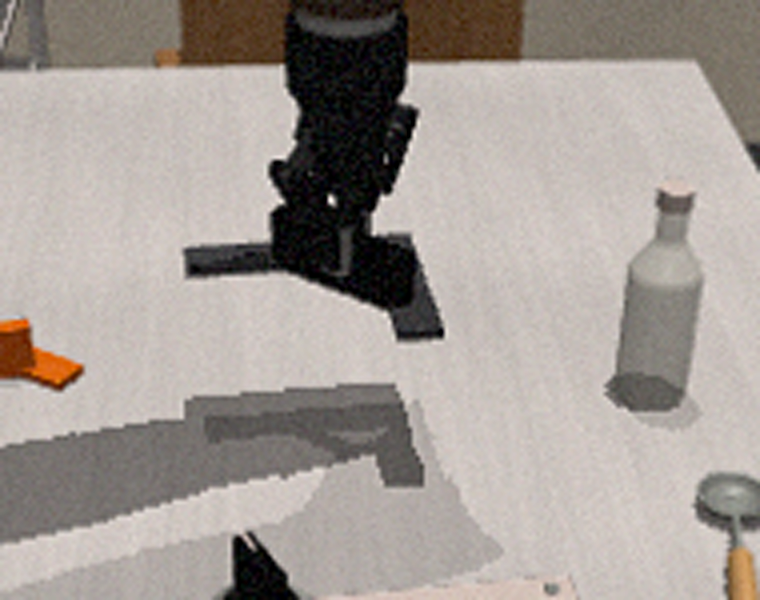

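The square is lifted level (corners at about (185,250), (410,238) and (440,335)), and the wrist carries about 4 N. I'll transport it now.

Call:
drive_tool --steps '[-0.018, 0.0188, 0, 0, 0, 0, 1, -0.018, 0.0188, 0, 0, 0, 0, 1, -0.018, 0.0188, 0, 0, 0, 0, 1, -0.018, 0.0188, 0, 0, 0, 0, 1, -0.018, 0.0188, 0, 0, 0, 0, 1, -0.018, 0.0188, 0, 0, 0, 0, 1, -0.018, 0.0188, 0, 0, 0, 0, 1, -0.018, 0.0188, 0, 0, 0, 0, 1]'

```text
clock: 9.9
eef_pos: [0.5614, -0.0274, 0.207]
tool_rot: [0.906, 0.423, -0.002, -0.001]
ft_force: [0.3, -0.7, -3.1]
grip_width: 0.0128
```

Call:
drive_tool --steps '[-0.018, 0.0188, 0, 0, 0, 0, 1, -0.018, 0.0188, 0, 0, 0, 0, 1, -0.018, 0.0188, 0, 0, 0, 0, 1, -0.018, 0.0188, 0, 0, 0, 0, 1, -0.018, 0.0188, 0, 0, 0, 0, 1, -0.018, 0.0188, 0, 0, 0, 0, 1, -0.018, 0.0188, 0, 0, 0, 0, 1, 0, 0, 0, 0, 0, 0, 1]'

```text
clock: 10.57
eef_pos: [0.5814, -0.212, 0.2067]
tool_rot: [0.907, 0.42, -0.002, -0.0]
ft_force: [1.5, 0.2, -3.6]
grip_width: 0.0129
```

Call:
drive_tool --steps '[0, 0, 0.025, 0, 0, 0, 1, 0, 0, 0.025, 0, 0, 0, 1, 0, 0, 0, 0, 0, 0, 1, 0, 0, 0, 0, 0, 0, 1]'

```text
clock: 10.9
eef_pos: [0.58, -0.2063, 0.1562]
tool_rot: [0.906, 0.422, -0.003, -0.003]
ft_force: [0.5, -0.9, -3.1]
grip_width: 0.0129
```

```bash
python3 n.py .5827 -.2084 .21 49.94;python3 - <<'E'
from h import *
for n,s in(("side",np.s_[200:390,250:440]),("top",np.s_[100:275,300:520])):
    p,d=vision.camera(n);np.savez(f"pics/{n}5.npz",p=p,d=d); c=cv2.resize(p[s][:,:,::-1],None,fx=3,fy=3,interpolation=cv2.INTER_CUBIC); cv2.imwrite(f"pics/{n}5.png",cv2.convertScaleAbs(c,alpha=1.6))
E
```

```text
t 10.9 pos [ 0.58   -0.2063  0.1562] psi 49.97 tilt [-0.0084  0.003  -1.    ] F [ 0.5 -0.9 -3.1] M [-0.04 -0.04 -0.05] w 0.0129 q [-0.342  0.567  0.103  1.115  0.     0.357]
tool shift [-0.      0.0029 -0.0538]
turn z 0.03
```

View pics/side5.png

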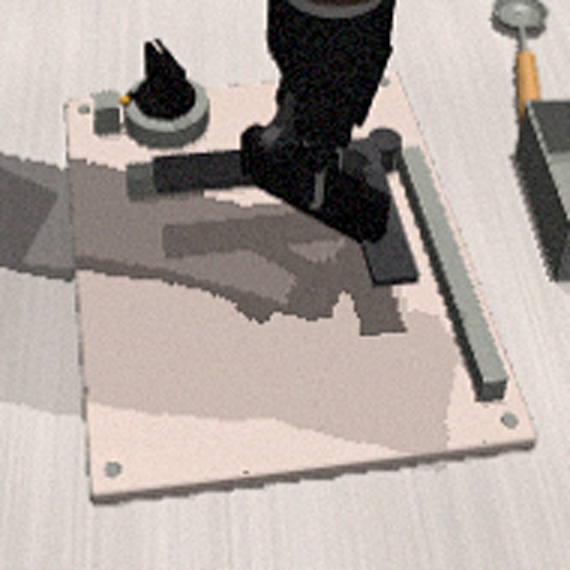

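View pics/top5.png

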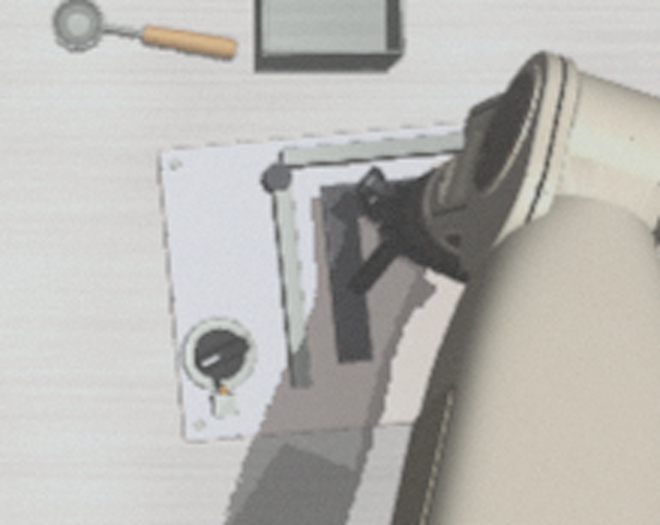

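The square hovers inside both fences and parallel to them (top view: long leg at about (350,280), fence at about (292,280)). I'll lower it.

Call:
drive_tool --steps '[0, 0, 0.02, 0, 0, 0, 1, 0, 0, 0.015, 0, 0, 0, 1, 0, 0, 0.01, 0, 0, 0, 1, 0, 0, 0, 0, 0, 0, 1, 0, 0, 0, 0, 0, 0, 1, 0, 0, 0, 0, 0, 0, 1]'

```text
clock: 11.5
eef_pos: [0.5834, -0.2076, 0.1163]
tool_rot: [0.907, 0.422, 0.001, 0.001]
ft_force: [0.4, 0.1, -2.9]
grip_width: 0.013
```

```bash
python3 n.py .5827 -.2084 .1046 49.94
```

```text
t 11.5 pos [ 0.5834 -0.2076  0.1163] psi 49.94 tilt [ 2.2e-03 -8.0e-04 -1.0e+00] F [ 0.4  0.1 -2.9] M [-0.03 -0.04  0.02] w 0.013 q [-0.342  0.605  0.055  1.018  0.     0.357]
tool shift [-0.0011 -0.      0.0117]
turn z 0.0
```

Call:
drive_tool --steps '[0, 0, 0.006, 0, 0, 0, 1, 0, 0, 0.004, 0, 0, 0, 1, 0, 0, 0.002, 0, 0, 0, 1, 0, 0, 0, 0, 0, 0, 1, 0, 0, 0, 0, 0, 0, 1, 0, 0, 0, 0, 0, 0, 1]'

```text
clock: 12.0
eef_pos: [0.5832, -0.2076, 0.1046]
tool_rot: [0.907, 0.422, 0.001, 0.001]
ft_force: [-1.6, 1.2, 5.0]
grip_width: 0.0125
```

```bash
python3 n.py .5827 -.2084 .1046 49.94
```

```text
t 12.0 pos [ 0.5832 -0.2076  0.1046] psi 49.93 tilt [ 2.3e-03 -7.0e-04 -1.0e+00] F [-1.6  1.2  5. ] M [0.09 0.43 0.07] w 0.0125 q [-0.342  0.617  0.042  0.993  0.     0.357]
tool shift [-0.0009  0.0002  0.    ]
turn z -0.01
```

Call:
drive_tool --steps '[0.004, 0, 0, 0, 0, 0, 1, 0.005, 0, 0, 0, 0, 0, 1, 0.005, 0, 0, 0, 0, 0, 1, 0.005, 0, 0, 0, 0, 0, 1, 0.004, 0, 0, 0, 0, 0, 1, 0.003, 0, 0, 0, 0, 0, 1, 0.002, 0, 0, 0, 0, 0, 1, 0, 0, 0, 0, 0, 0, 1]'

```text
clock: 12.67
eef_pos: [0.6017, -0.1863, 0.1046]
tool_rot: [0.907, 0.422, 0.001, 0.001]
ft_force: [0.2, -0.9, 5.2]
grip_width: 0.0131
```

```bash
python3 n.py .6055 -.1813 .1046 49.94
```

```text
t 12.6667 pos [ 0.6017 -0.1863  0.1046] psi 49.94 tilt [ 0.003  -0.0016 -1.    ] F [ 0.2 -0.9  5.2] M [-0.07  0.29 -0.  ] w 0.0131 q [-3.000e-01  6.350e-01  7.600e-02  1.008e+00 -1.000e-03  3.990e-01]
tool shift [ 0.0063 -0.0003  0.    ]
turn z -0.0
```

Call:
drive_tool --steps '[0.002, 0, 0, 0, 0, 0, 1, 0.002, 0, 0, 0, 0, 0, 1, 0.001, 0, 0, 0, 0, 0, 1, 0, 0, 0, 0, 0, 0, 1, 0, 0, 0, 0, 0, 0, 1]'

```text
clock: 13.08
eef_pos: [0.604, -0.1842, 0.1046]
tool_rot: [0.907, 0.422, -0.0, 0.002]
ft_force: [-3.4, -4.7, 5.8]
grip_width: 0.0133
```

```bash
python3 n.py .6055 -.1813 .1046 49.94
```

```text
t 13.0833 pos [ 0.604  -0.1842  0.1046] psi 49.88 tilt [ 0.0015 -0.0046 -1.    ] F [-3.4 -4.7  5.8] M [-0.83  0.64  0.32] w 0.0133 q [-0.295  0.638  0.082  1.012 -0.004  0.406]
tool shift [ 0.0032 -0.0008 -0.    ]
turn z -0.06
```

Call:
drive_tool --steps '[0.001, 0, 0, 0, 0, 0, 1, 0.001, 0, 0, 0, 0, 0, 1, 0.001, 0, 0, 0, 0, 0, 1, 0, 0, 0, 0, 0, 0, 1, 0, 0, 0, 0, 0, 0, 1]'

```text
clock: 13.5
eef_pos: [0.6057, -0.1837, 0.1049]
tool_rot: [0.907, 0.421, -0.001, 0.004]
ft_force: [-4.7, -9.2, 6.5]
grip_width: 0.0128
```

```bash
python3 n.py .6055 -.1813 .1046 49.94
```

```text
t 13.5 pos [ 0.6057 -0.1837  0.1049] psi 49.8 tilt [ 0.0011 -0.0083 -1.    ] F [-4.7 -9.2  6.5] M [-1.81  0.83  0.43] w 0.0128 q [-0.292  0.64   0.086  1.013 -0.008  0.41 ]
tool shift [ 0.0018 -0.0017  0.0002]
turn z -0.14
```

Call:
drive_tool --steps '[0.0007, 0.0007, 0, 0, 0, 0, 1, 0.0007, 0.0007, 0, 0, 0, 0, 1, 0.0007, 0.0007, 0, 0, 0, 0, 1, 0, 0, 0, 0, 0, 0, 1, 0, 0, 0, 0, 0, 0, 1]'

```text
clock: 13.92
eef_pos: [0.6068, -0.1836, 0.1048]
tool_rot: [0.907, 0.421, -0.003, 0.003]
ft_force: [-9.6, -10.6, 9.4]
grip_width: 0.0124
```

```bash
python3 n.py .6055 -.1813 .1046 49.94
```

```text
t 13.9167 pos [ 0.6068 -0.1836  0.1048] psi 49.77 tilt [-0.0028 -0.0082 -1.    ] F [ -9.6 -10.6   9.4] M [-1.78  1.67  0.39] w 0.0124 q [-0.291  0.644  0.094  1.02  -0.009  0.411]
tool shift [ 0.0009 -0.0025  0.0002]
turn z -0.17
```

Call:
drive_tool --steps '[0.0015, 0, 0.0003, 0, 0.3, 0, 1, 0.0015, 0, 0.0003, 0, 0.3, 0, 1, 0.001, 0, 0, 0, 0.2, 0, 1, 0, 0, 0, 0, 0, 0, 1, 0, 0, 0, 0, 0, 0, 1, 0, 0, 0, 0, 0, 0, 1]'

```text
clock: 14.42
eef_pos: [0.6067, -0.1839, 0.1046]
tool_rot: [0.908, 0.42, -0.001, 0.002]
ft_force: [-18.6, -18.4, 15.1]
grip_width: 0.013
```

```bash
python3 n.py .6055 -.1813 .1046 49.94
```

```text
t 14.4167 pos [ 0.6067 -0.1839  0.1046] psi 49.61 tilt [ 7.0e-04 -4.3e-03 -1.0e+00] F [-18.6 -18.4  15.1] M [-3.55  3.57  0.52] w 0.013 q [-0.293  0.643  0.091  1.017 -0.004  0.412]
tool shift [ 0.0012 -0.0026  0.    ]
turn z -0.33
```

```bash
python3 - <<'E'
from h import *
for n,s in(("side",np.s_[200:390,250:440]),("top",np.s_[100:275,300:520])):
    p,d=vision.camera(n);np.savez(f"pics/{n}6.npz",p=p,d=d); c=cv2.resize(p[s][:,:,::-1],None,fx=3,fy=3,interpolation=cv2.INTER_CUBIC); cv2.imwrite(f"pics/{n}6.png",cv2.convertScaleAbs(c,alpha=1.6))
E
python3 n.py
```

```text
t 14.5167 pos [ 0.6067 -0.1839  0.1046] psi 49.61 tilt [ 6.0e-04 -4.3e-03 -1.0e+00] F [-16.7 -17.8  15.2] M [-3.54  3.51  0.56] w 0.0129 q [-0.293  0.643  0.091  1.017 -0.004  0.412]
```

View pics/side6.png

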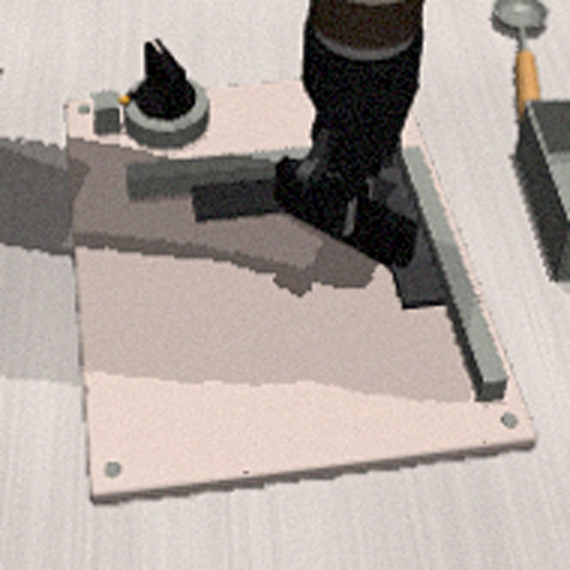

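View pics/top6.png

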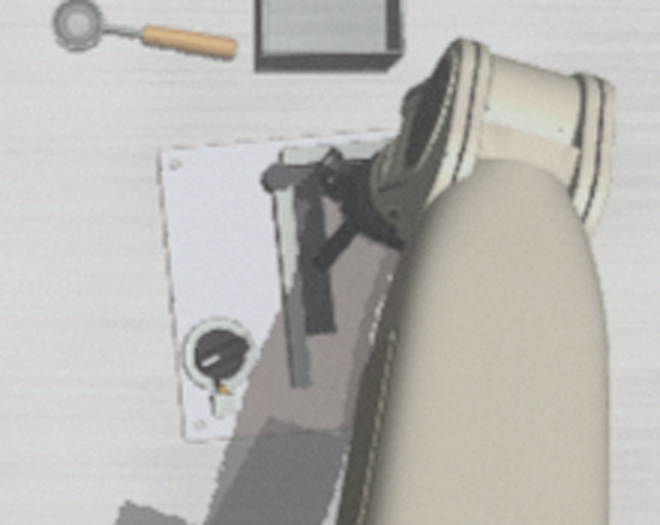

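```bash
python3 - <<'E'
from h import *
z=np.load("pics/side6.npz"); p=z["p"][:,:,::-1]
# refine fences by overlay of model
B=[.6574,-.1196,.0862,.014]
def dr(img,L,off,s,n,col):
    q=((proj(n,T(B,np.array(L)*1e-3))-off+.5)*s-.5).round().astype(int); cv2.polylines(img,[q.reshape(-1,1,2)],True,col,1,cv2.LINE_AA)
for n,(x0,y0,w,h,s) in {"side":(285,240,125,75,6),"top":(380,135,60,90,6)}.items():
    p=np.load(f"pics/{n}6.npz")["p"][:,:,::-1]
    c=cv2.convertScaleAbs(cv2.resize(p[y0:y0+h,x0:x0+w],None,fx=s,fy=s,interpolation=cv2.INTER_CUBIC),alpha=2); cv2.imwrite(f"pics/{n}7raw.png",c)
    dr(c,[[-205,0,22],[-2,0,22],[-2,16,22],[-205,16,22]],(x0,y0),s,n,(0,255,0))
    dr(c,[[0,-210,22],[0,5,22],[16,5,22],[16,-210,22]],(x0,y0),s,n,(0,255,0))
    dr(c,[[0,0,8],[-160,0,8],[-160,-30,8],[-30,-30,8],[-30,-130,8],[0,-130,8]],(x0,y0),s,n,(0,0,255))
    cv2.imwrite(f"pics/{n}7.png",c)
E
```

```text
(no output)
```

View pics/side7.png

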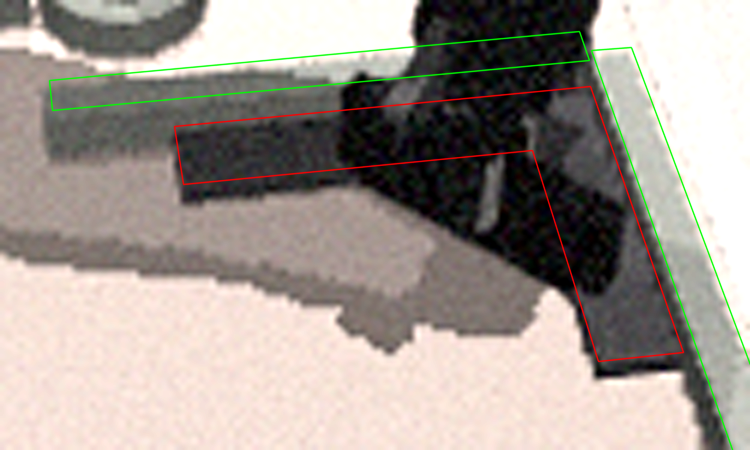

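View pics/side7raw.png

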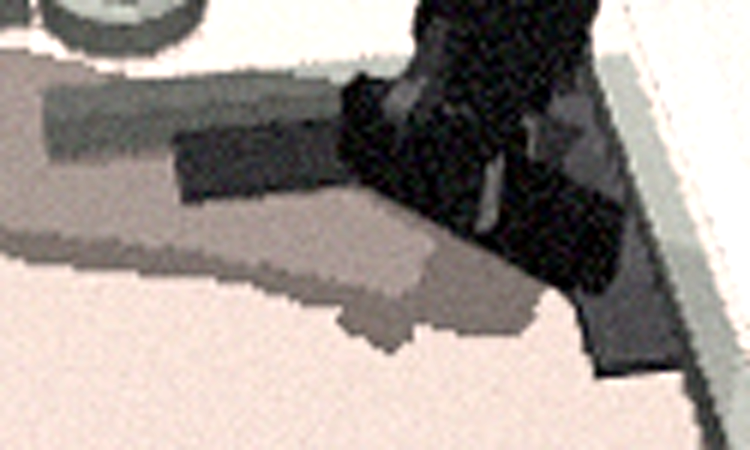

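View pics/top7.png

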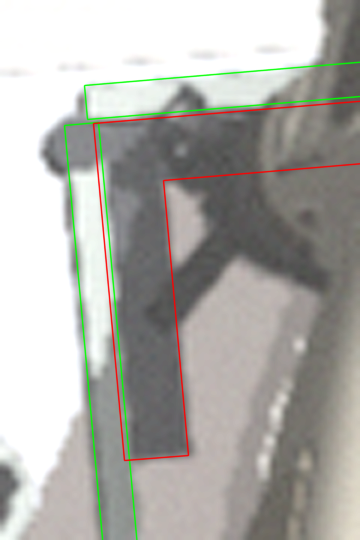

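```bash
python3 - <<'E'
from h import *
p=np.load("pics/top6.npz")["p"][:,:,::-1]
x0,y0,w,h,s=385,145,45,60,10
c=cv2.resize(p[y0:y0+h,x0:x0+w],None,fx=s,fy=s,interpolation=cv2.INTER_NEAREST); cv2.imwrite("pics/top8.png",cv2.convertScaleAbs(c,alpha=2))
for v in(185,190,195,200,204): print(v,p[v,388:420].mean(1).astype(int))
B=[.6574,-.1196,.0862,.014]
for x in(-60,-100,-140): print(x,proj("top",T(B,np.array([[x,0,22],[x,0,0],[x,0,8],[x,-30,8],[x,16,22],[x,16,0]])*1e-3)).round(1).tolist())
E
```

```text
185 [133 134 134 135 108  81 109 120 121 119  99  65  50  51  51  52  51  45
  41  43  40  42  44  43  56  78  91  91  91  90  91  89]
190 [134 134 136 133 118  83  96 121 119 114  93  67  55  51  51  50  51  52
  46  45  49  61  79  90  91  92  91  92  91  91  91  91]
195 [135 135 135 135 132 107  76 106 112  94  77  74  67  50  50  52  50  50
  51  50  51  49  74  92  92  91  91  91  90  89  91  92]
200 [134 135 135 134 133 112  67  65  74  73  74  74  65  55  51  51  51  51
  51  51  48  52  60  80  90  92  91  92  92  90  92  92]
204 [134 134 134 127 109  94  77  65  74  76  73  73  78  69  54  52  49  52
  50  49  48  52  51  76  91  92  89  90  91  91  90  91]
-60 [[397.8, 175.5], [396.6, 176.3], [397.0, 176.0], [407.7, 175.1], [392.1, 176.0], [391.0, 176.8]]
-100 [[399.1, 189.7], [397.9, 190.3], [398.3, 190.1], [409.0, 189.2], [393.4, 190.2], [392.3, 190.8]]
-140 [[400.5, 204.0], [399.2, 204.3], [399.7, 204.2], [410.3, 203.3], [394.7, 204.5], [393.5, 204.8]]
```

View pics/top8.png

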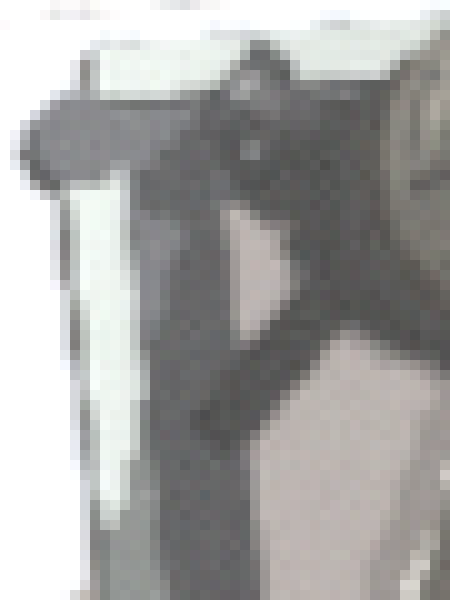

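Call:
drive_tool --steps '[0.0015, -0.0007, 0, 0, 0.1, 0, 1, 0, 0, 0, 0, 0, 0, 1, 0, 0, 0, 0, 0, 0, 1, 0, 0, 0, 0, 0, 0, 1, 0, 0, 0, 0, 0, 0, 1, 0, 0, 0, 0, 0, 0, 1]'

```text
clock: 15.02
eef_pos: [0.6067, -0.1837, 0.1046]
tool_rot: [0.908, 0.419, -0.001, 0.003]
ft_force: [-18.2, -21.8, 15.2]
grip_width: 0.0129
```

```bash
python3 n.py
```

```text
t 15.0167 pos [ 0.6067 -0.1837  0.1046] psi 49.54 tilt [ 9.0e-04 -5.8e-03 -1.0e+00] F [-18.2 -21.8  15.2] M [-4.26  3.78  0.63] w 0.0129 q [-0.292  0.643  0.09   1.016 -0.005  0.414]
```

Call:
drive_tool --steps '[0, 0, 0, 0, 0, 0, 1, 0, 0, 0, 0, 0, 0, 1, 0, 0, 0, 0, 0, 0, 1, 0, 0, 0, 0, 0, 0, 1, 0, 0, 0, 0, 0, 0, 1, 0, 0, 0, 0, 0, 0, 1, 0, 0, 0, 0, 0, 0, 1]'

```text
clock: 15.6
eef_pos: [0.6067, -0.1838, 0.1046]
tool_rot: [0.908, 0.419, -0.001, 0.003]
ft_force: [-18.0, -21.8, 16.0]
grip_width: 0.0132
```

```bash
python3 n.py
```

```text
t 15.6 pos [ 0.6067 -0.1838  0.1046] psi 49.53 tilt [ 9.0e-04 -5.8e-03 -1.0e+00] F [-18.  -21.8  16. ] M [-4.26  3.75  0.61] w 0.0132 q [-0.292  0.643  0.09   1.016 -0.005  0.414]
```

Call:
drive_tool --steps '[0, 0, 0, 0, 0, -0.4, 1, 0, 0, 0, 0, 0, 0, 1, 0, 0, 0, 0, 0, 0, 1, 0, 0, 0, 0, 0, 0, 1]'

```text
clock: 15.93
eef_pos: [0.6067, -0.1837, 0.1046]
tool_rot: [0.907, 0.422, -0.001, 0.003]
ft_force: [-18.5, -22.2, 15.1]
grip_width: 0.0128
```

```bash
python3 n.py
```

```text
t 15.9333 pos [ 0.6067 -0.1837  0.1046] psi 49.89 tilt [ 0.001  -0.0056 -1.    ] F [-18.5 -22.2  15.1] M [-4.21  3.75  0.31] w 0.0128 q [-0.292  0.643  0.09   1.016 -0.005  0.408]
```

```bash
python3 -c "
from workcell import bot,job_done
print(job_done()); o=bot.get_obs(); print(o['clock'],o['ft_force'].round(1),o['eef_pos'].round(4))"
```

```text
the job is handed in; nothing more can be done
None
the job is handed in; nothing more can be done
```

I locked the knob, and the square is seated in the corner of the two fences, still gripped and pushed against both. The job was handed in at about 16 s of the 70 s allowed, and no verdict came back.

- **Knob:** I turned it clockwise about 66° in one grasp, past the detent to its stop, which squared the swing fence. The top camera gives a final angle of about 1.20 rad; the side camera reads about 3° less. The side picture shows the fence straight.
- **Square:** I gripped it by the diagonal bar, lifted it level, laid it on the board and slid it into the corner. The last reading before hand-in was 18.5 N in x, 22.2 N in y and about 15 N down, steady for about a second. That is about 20 N against each fence. The tool no longer moved when I pushed harder.
- **Flush check:** The small twisting moment (0.3 to 0.6 N m) fits both edges lying flush. With only one leg end touching it would be 2 to 3 N m. The pictures show no clear gap along the swing fence or at the end of the back-fence leg; the gripper hid the rest of that leg.

**What disagreed:**
- The seated position came out about 2.5 mm in y from my first board estimate. That is slightly more than the 2 mm calibration error, and the final pictures and knob depth points show a similar offset.
- One pixel row near the end of the long leg was slightly bright, which could mean a gap of under 1 mm there.
- My rough check of the fence's swing angle from depth points was noisy (about 0.062 rad against roughly 0.077 expected).

The bottle, pan and spoon were not touched.

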